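# Pack the wax ring patterns for the caster

### The arm

A 6-joint arm with a two-finger parallel gripper is mounted at the origin on the work surface. World frame = base frame: x ahead of the robot, y to its left, z up, the work surface at z = 0. Lengths are in mm, angles in degrees, forces in N, time in s.
With the tool pointing down it reaches from about 350 to 850 mm from the base axis. Payload 8.1 kg.
Tool frame: the origin (TCP) lies between the finger pads; the fingertips stand 22 mm ahead of it and the grasp point (between the pads) lies 3 mm ahead of it; z points along the fingers, y is the line along which they close (so a half turn about z gives the same grasp; the last joint's range is limited). The gripper opens to 85 mm and grips with 20 to 120 N. Pads are 22 mm wide; open, the fingers measure 114 mm over their backs; the gripper's body (76 mm by 85 mm) begins 54 mm behind the grasp point. The pads swing forward as they close: fully open they stand 13 mm farther back than shut.
Start: joints at [-80.352, 7.471, 85.268, -0, 87.261, -4.893], TCP at [150.671, -580.779, 253.292] pointing down, gripper open.
Joint ranges: [-169.43, 169.43], [-51.17, 129.36], [1.28, 143.12], [-76.62, 256.62], [0, 156.53], [-152.29, 152.29]. Speed limits (degrees/s): [136.94, 136.94, 159.86, 180, 180, 180].

### API

Orientations are given as [roll, pitch, yaw] about the fixed x, y, z axes, in that order (R = Rz(yaw) Ry(pitch) Rx(roll)).
In Python, from bench import r, vision gives the robot as it stands.
- The arm moves only by the tool step_arm, never from a script. Its argument "targets" is a list that holds one entry, the list of rows, each a list of 6 numbers: the shift along the world's x, y, z in mm, then the turn, a rotation vector about the world's x, y, z in rad. In form: [[[x, y, z, rx, ry, rz], ...]]. A call has 1 to 12 rows; each row is the pose to reach, as a shift and turn from the pose commanded when the call began; what a row does not reach only later rows make up. A row lasts 1/12 s, in which the tool goes at most 41.7 mm and 7.16 degrees, less where a joint would pass 70% of its speed; a pose out of reach is approached as far as the arm can. A call with a gripper value outside its range is refused whole. "fingers" is the gripper's target within -1 to 1 (shut at 1, half-way at 0, fully open at -1), set as the call begins (left out, the last holds). The fingers move at their own pace and stop on an object; "newtons" is the grip in N (left out, the last holds). Time passes only in rows, so rows that repeat a pose let the fingers close. It gives the time, the measured TCP pose, the force, the opening and the grip force at its end, in the units of the state.
- r.sense(): the state, without advancing time (a new reading comes with each control period).
- vision.snapshot(name): name is "scene" or "side" or "wrist"; returns a dict with "img" (420x560x3 uint8, blue, green, red), "mtx" (3x3 intrinsics, pixels), "D" ([k1, k2, p1, p2, k3] as OpenCV has them; the pictures are not rectified), "eye" and "attitude" of the camera in the world. Camera axes: x right, y up, looking along -z (the intrinsics and any distortion apply to the point x, -y, -z); pixel columns grow to the right and rows downward; lengths in mm; the calibration is good to about 2 mm. A picture is of the moment at which its call begins. There is no depth.
- r.hand_in(): hands the job in; it is judged then, once.
The state is a dict: "time": time; "joint_pos": joint angles; "qd": joint speeds; "joint_efforts": joint torques, N m; "tool_pos": TCP position; "tcp_rot": TCP orientation; "ft_force": force on the tool from outside, world axes, zero at the start; "wrist_torque": the same for the moment, N m; "finger_gap": finger opening in mm; "grip_force": force on a finger pad.
Only numpy, scipy, OpenCV 4.12 (cv2) and the standard library are available. Lean on these libraries where they do the work, as an engineer would, in place of code of your own. Each camera call takes 0.05 s, during which the arm holds its last target. There are 200 camera calls.

### The job

Pack the green wax ring patterns lying on the bench into the grey pattern case for the caster: lay each one flat in a cell of its own, and fold all five clear covers down, over empty cells too, and press each one until it snaps shut and stays shut. The wax is soft and the covers are thin, so hold the waxes with a light grip, press the covers gently, and leave the handpiece, the setting stick and the bench block where they are.

Things in the scene. Friction and masses are not known exactly. Their poses are not given: they have to be found in the camera images.
- wax0_mid (a point): signet ring pattern in soft dark green wax: a ring 32 mm outside, 20 mm bore, 18 mm high as it lies flat, 16 g; the point is its centre, on the bore axis (z), 9 mm above its underside. Its flat table, 20 mm wide in y, has its face 18 mm from the axis at +x. Fingers squeezing it with more than 30 N a side (60 N in all) mark it; a 20 N grip is ample. May be absent.
- wax1_mid (a point): signet ring pattern in soft dark green wax: a ring 32 mm outside, 20 mm bore, 18 mm high as it lies flat, 16 g; the point is its centre, on the bore axis (z), 9 mm above its underside. Its flat table, 20 mm wide in y, has its face 18 mm from the axis at +x. Fingers squeezing it with more than 30 N a side (60 N in all) mark it; a 20 N grip is ample. May be absent.
- wax2_mid (a point): plain band ring pattern in soft dark green wax: a ring 32 mm outside, 20 mm bore, 18 mm high as it lies flat, 16 g; the point is its centre, on the bore axis (z), 9 mm above its underside. Fingers squeezing it with more than 30 N a side (60 N in all) mark it; a 20 N grip is ample. May be absent.
- wax3_mid (a point): plain band ring pattern in soft dark green wax: a ring 32 mm outside, 20 mm bore, 18 mm high as it lies flat, 16 g; the point is its centre, on the bore axis (z), 9 mm above its underside. Fingers squeezing it with more than 30 N a side (60 N in all) mark it; a 20 N grip is ample. May be absent.
- wax4_mid (a point): plain band ring pattern in soft dark green wax: a ring 32 mm outside, 20 mm bore, 18 mm high as it lies flat, 16 g; the point is its centre, on the bore axis (z), 9 mm above its underside. Fingers squeezing it with more than 30 N a side (60 N in all) mark it; a 20 N grip is ample. May be absent.
- cell0 (a point): centre of the foam floor of cell 0 in the fixed grey case (five in a row, 74 mm apart along y), 18 mm over the bench; 50 x 50 mm inside, rim only 4 mm above the floor. x points level to the hinge side, z up. The cover's hinge axis is 32 mm off in +x at rim height; a spring clip, 18 mm wide, 10 mm above the rim, stands 35 mm off in -x. Fingers closing along y clear both.
- lid0 (a joint): angle (rad) of cell 0's clear cover, 64 mm long, 58 wide: 0 shut (top 41 mm over the bench), 1.7 to 2.0 swung back. Stiff: stays put above about 1.1; let go lower it springs up to 1.0, unless pressed past its clip (met at 0.12), which takes 4 to 7 N at the press point and then holds it at 0. It stands at most 40 N from the robot.
- lid0_press (a point): point on the outside face of cover 0, mid-width, 52 mm from the hinge axis and 12 mm from the front edge, 19 mm off the hinge plane: where to press; it moves with the cover (z is the outward normal of that face, x points to the hinge)
- cell1 (a point): centre of the foam floor of cell 1 in the fixed grey case (five in a row, 74 mm apart along y), 18 mm over the bench; 50 x 50 mm inside, rim only 4 mm above the floor. x points level to the hinge side, z up. The cover's hinge axis is 32 mm off in +x at rim height; a spring clip, 18 mm wide, 10 mm above the rim, stands 35 mm off in -x. Fingers closing along y clear both.
- lid1 (a joint): angle (rad) of cell 1's clear cover, 64 mm long, 58 wide: 0 shut (top 41 mm over the bench), 1.7 to 2.0 swung back. Stiff: stays put above about 1.1; let go lower it springs up to 1.0, unless pressed past its clip (met at 0.12), which takes 4 to 7 N at the press point and then holds it at 0. It stands at most 40 N from the robot.
- lid1_press (a point): point on the outside face of cover 1, mid-width, 52 mm from the hinge axis and 12 mm from the front edge, 19 mm off the hinge plane: where to press; it moves with the cover (z is the outward normal of that face, x points to the hinge)
- cell2 (a point): centre of the foam floor of cell 2 in the fixed grey case (five in a row, 74 mm apart along y), 18 mm over the bench; 50 x 50 mm inside, rim only 4 mm above the floor. x points level to the hinge side, z up. The cover's hinge axis is 32 mm off in +x at rim height; a spring clip, 18 mm wide, 10 mm above the rim, stands 35 mm off in -x. Fingers closing along y clear both.
- lid2 (a joint): angle (rad) of cell 2's clear cover, 64 mm long, 58 wide: 0 shut (top 41 mm over the bench), 1.7 to 2.0 swung back. Stiff: stays put above about 1.1; let go lower it springs up to 1.0, unless pressed past its clip (met at 0.12), which takes 4 to 7 N at the press point and then holds it at 0. It stands at most 40 N from the robot.
- lid2_press (a point): point on the outside face of cover 2, mid-width, 52 mm from the hinge axis and 12 mm from the front edge, 19 mm off the hinge plane: where to press; it moves with the cover (z is the outward normal of that face, x points to the hinge)
- cell3 (a point): centre of the foam floor of cell 3 in the fixed grey case (five in a row, 74 mm apart along y), 18 mm over the bench; 50 x 50 mm inside, rim only 4 mm above the floor. x points level to the hinge side, z up. The cover's hinge axis is 32 mm off in +x at rim height; a spring clip, 18 mm wide, 10 mm above the rim, stands 35 mm off in -x. Fingers closing along y clear both.
- lid3 (a joint): angle (rad) of cell 3's clear cover, 64 mm long, 58 wide: 0 shut (top 41 mm over the bench), 1.7 to 2.0 swung back. Stiff: stays put above about 1.1; let go lower it springs up to 1.0, unless pressed past its clip (met at 0.12), which takes 4 to 7 N at the press point and then holds it at 0. It stands at most 40 N from the robot.
- lid3_press (a point): point on the outside face of cover 3, mid-width, 52 mm from the hinge axis and 12 mm from the front edge, 19 mm off the hinge plane: where to press; it moves with the cover (z is the outward normal of that face, x points to the hinge)
- cell4 (a point): centre of the foam floor of cell 4 in the fixed grey case (five in a row, 74 mm apart along y), 18 mm over the bench; 50 x 50 mm inside, rim only 4 mm above the floor. x points level to the hinge side, z up. The cover's hinge axis is 32 mm off in +x at rim height; a spring clip, 18 mm wide, 10 mm above the rim, stands 35 mm off in -x. Fingers closing along y clear both.
- lid4 (a joint): angle (rad) of cell 4's clear cover, 64 mm long, 58 wide: 0 shut (top 41 mm over the bench), 1.7 to 2.0 swung back. Stiff: stays put above about 1.1; let go lower it springs up to 1.0, unless pressed past its clip (met at 0.12), which takes 4 to 7 N at the press point and then holds it at 0. It stands at most 40 N from the robot.
- lid4_press (a point): point on the outside face of cover 4, mid-width, 52 mm from the hinge axis and 12 mm from the front edge, 19 mm off the hinge plane: where to press; it moves with the cover (z is the outward normal of that face, x points to the hinge)
- handpiece: bystander: aluminium rotary handpiece with a lever, lying along its x, about 190 mm long, 27 mm thick; origin under its middle
- setting_stick: bystander: setter's wooden stick with a dark lump of pitch at its +x end, lying along its x, 115 mm long, 29 mm thick; origin under its middle
- bench_block: bystander: square steel bench block 70 x 70 x 18 mm with a silver strip on it; origin at the centre of its underside
Not all that is in view belongs to the job. Leave any brown or orange look-alike of the part that bears wax2_mid alone. Leave any orange or yellow look-alike of the part that bears wax0_mid alone.

How it is judged:
By the outcome, as a careful person would: the job done as asked, in the order asked, and still so for the second after the job is handed in, with the robot touching nothing.
Of wax0, wax1, wax2, wax3, wax4 only 3 to 5 are there at a start; the rules pass over those that are not, and their reading is None.
At some moment in a run one of wax0, wax1, wax2, wax3, wax4 may be knocked a few centimetres aside while the robot is not near it.
It also fails if it takes over 210 s, if anything falls off the work surface, if the arm or the gripper's body presses on something with over 40 N, if the wrist force passes 120 N, or if a joint passes its speed limit or range.

## Working session

There is one attempt and no reset: what is moved stays moved. The work goes in short steps, Python scripts to look and compute and a tool call to move; the robot and the scene stay as the last step left them, time stands still between calls to the robot, and variables do not carry over. Pictures are saved under pics/ and viewed, at most 14 in all, crops included, and the job is handed in when it is done.

Besides the shell and the picture viewer there is one more tool, called after "Call:" by a JSON object that holds its "op" and its "data". step_arm: Moves the arm, as the interface text tells. Its arguments: {"type":"object","properties":{"targets":{"type":"array"},"fingers":{"type":"number"},"newtons":{"type":"number"}},"required":["targets"]}

```bash
mkdir -p pics; ls; python3 - <<'E'
from bench import r, vision
import cv2,json
for n in ["scene","side"]:
    s=vision.snapshot(n); cv2.imwrite(f"pics/{n}0.png",s["img"])
    print(n,s["mtx"],s["D"],s["eye"],s["attitude"])
print(r.sense())
E
```

```text
pics
scene [[416.58820772   0.         277.06092855]
 [  0.         416.58820772 206.95586406]
 [  0.           0.           1.        ]] [0.02533352 0.         0.         0.         0.        ] [1211.57189437  124.95667103  565.76916862] [5.61218564e+01 6.65326381e-02 9.85690040e+01]
side [[440.13707274   0.         286.72494064]
 [  0.         440.13707274 211.86691788]
 [  0.           0.           1.        ]] [-0.06129501  0.          0.          0.          0.        ] [ 424.02553861 -646.20772322  825.10556788] [40.24470376  0.68578178 -7.50740485]
{'time': 0.1, 'joint_pos': array([-8.03507205e+01,  7.51287253e+00,  8.53233276e+01, -1.43909571e-03,
        8.72631652e+01, -4.89252888e+00]), 'qd': array([-0.10717124, -0.08258626, -0.10308877, -0.00620792,  0.0636325 ,
       -0.01041291]), 'joint_efforts': array([ 8.33606246e-04, -5.70950997e+01, -5.01941550e+01, -3.01811733e-04,
        8.13402934e-03,  7.29911790e-06]), 'tool_pos': array([ 150.59117223, -580.30749164,  252.32475182]), 'tcp_rot': array([-1.79900874e+02, -7.04247056e-03,  1.45418723e+01]), 'ft_force': array([ 0.20302626, -0.49901377,  0.05617669]), 'wrist_torque': array([-0.02500413,  0.04010382,  0.04699941]), 'grip_force': 0.0, 'finger_gap': 85.57513338924187}
```

View pics/scene0.png

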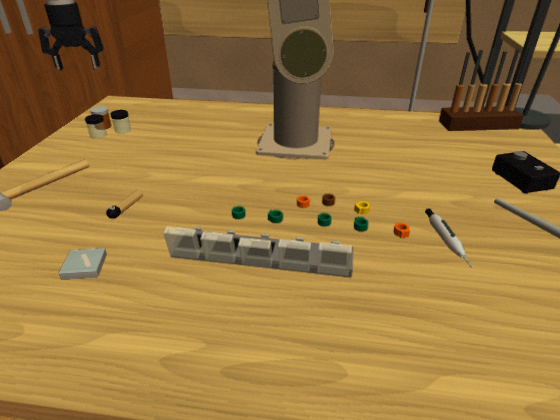

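View pics/side0.png

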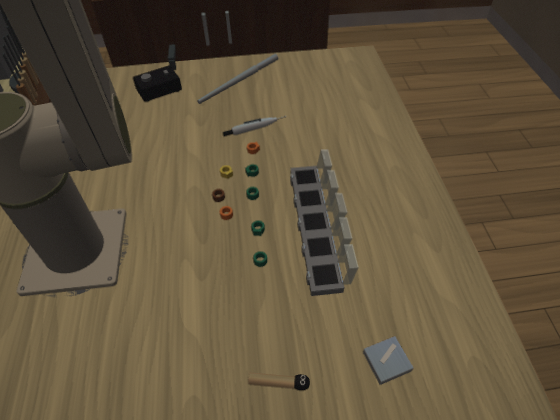

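```bash
cat > h.py <<'E'
from bench import r, vision
import cv2, numpy as np
from scipy.spatial.transform import Rotation as R
def snap(n,f=None):
    s=vision.snapshot(n)
    if f: cv2.imwrite("pics/"+f,s["img"])
    return s
def p2w(s,uv,z):
    n=cv2.undistortPoints(np.float64(uv).reshape(-1,1,2),s["mtx"],np.float64(s["D"]))[:,0]
    d=R.from_euler("xyz",s["attitude"],degrees=True).apply(np.c_[n[:,0],-n[:,1],-np.ones(len(n))])
    e=np.array(s["eye"]); return e+d*((z-e[2])/d[:,2])[:,None]
def w2p(s,P):
    c=R.from_euler("xyz",s["attitude"],degrees=True).inv().apply(np.float64(P).reshape(-1,3)-s["eye"])
    return cv2.projectPoints(c*[1,-1,-1],np.zeros(3),np.zeros(3),s["mtx"],np.float64(s["D"]))[0][:,0]
def green(s,amin=25):
    m=cv2.inRange(cv2.cvtColor(s["img"],cv2.COLOR_BGR2HSV),(65,90,20),(100,255,255))
    m=cv2.morphologyEx(m,cv2.MORPH_CLOSE,np.ones((3,3)))
    out=[]
    for c in cv2.findContours(m,cv2.RETR_EXTERNAL,cv2.CHAIN_APPROX_NONE)[0]:
        if len(c)>=5 and cv2.contourArea(c)>amin:
            h=cv2.convexHull(c);M=cv2.moments(h); out.append((M["m10"]/M["m00"],M["m01"]/M["m00"],M["m00"]))
    return np.array(out)
E
python3 - <<'E'
from h import *
np.set_printoptions(precision=1,suppress=True)
for n in ["scene","side"]:
    s=snap(n); g=green(s); print(n,g); print(p2w(s,g[:,:2],9))
    if n=="side": 
        print(p2w(s,[(306,177),(311,197),(315,221),(320,247),(325,274)],18))
        print("hinge-ish handpiece",p2w(s,[(224,133),(285,118),(250,381),(308,381),(388,358)],10))
E
```

```text
scene [[360.4 223.9 134. ]
 [323.9 219.4 119. ]
 [274.8 216.2 127.5]
 [238.1 212.3 114. ]]
[[431.8 197.    9. ]
 [426.4 114.6   9. ]
 [430.5   1.2   9. ]
 [427.4 -86.5   9. ]]
side [[260.  258.5 136.5]
 [257.6 227.5 125. ]
 [252.1 192.9  99.5]
 [251.7 170.1  97. ]]
[[427.7 -87.    9. ]
 [430.1   1.8   9. ]
 [426.3 114.4   9. ]
 [431.8 196.8   9. ]]
[[ 568.2  142.    18. ]
 [ 569.4   71.7   18. ]
 [ 566.1   -5.    18. ]
 [ 564.3  -80.8   18. ]
 [ 562.2 -152.4   18. ]]
hinge-ish handpiece [[ 364.6  359.4   10. ]
 [ 547.2  402.1   10. ]
 [ 383.9 -356.9   10. ]
 [ 490.  -371.3   10. ]
 [ 647.8 -349.4   10. ]]
```

Call:
{"op": "step_arm", "data": {"targets": [[[279,636,50,0,0,-0.254],[279,636,50,0,0,-0.254],[279,636,50,0,0,-0.254],[279,636,50,0,0,-0.254],[279,636,50,0,0,-0.254],[279,636,50,0,0,-0.254],[279,636,50,0,0,-0.254],[279,636,50,0,0,-0.254],[279,636,50,0,0,-0.254],[279,636,50,0,0,-0.254],[279,636,50,0,0,-0.254],[279,636,50,0,0,-0.254]]]}}

```text
time: 1.2
tool_pos: [351.2, -122.1, 289.5]
tcp_rot: [180.0, -0.1, -0.0]
ft_force: [1.3, -0.4, -0.0]
finger_gap: 85.3
grip_force: 0.0
```

Call:
{"op": "step_arm", "data": {"targets": [[[79,180,14,0,0,0],[79,180,14,0,0,0],[79,180,14,0,0,0],[79,180,14,0,0,0],[79,180,14,0,0,0],[79,180,14,0,0,0],[79,180,14,0,0,0],[79,180,14,0,0,0]]], "fingers": -0.1, "newtons": 20}}

```text
time: 1.87
tool_pos: [429.7, 55.7, 302.9]
tcp_rot: [180.0, 0.0, 0.0]
ft_force: [0.9, 0.1, -0.1]
finger_gap: 46.9
grip_force: 0.0
```

```bash
python3 - <<'E'
from h import *
np.set_printoptions(precision=1,suppress=True)
s=snap("wrist","w0.png"); print(s["eye"],s["attitude"]); g=green(s,100); print(g,p2w(s,g[:,:2],9))
q=r.sense(); print(q["tool_pos"],q["tcp_rot"],q["finger_gap"])
E
```

```text
[495.6  55.3 423.7] [-15.2  -0.  -89.9]
[[390.  173.6 384.5]
 [227.3 174.1 373.5]
 [318.8 171.4 432.5]
 [160.2 169.5 435. ]] [[425.8 -89.7   9. ]
 [424.9 114.6   9. ]
 [428.5  -0.2   9. ]
 [430.6 198.4   9. ]]
[429.7  55.2 302.9] [180.   0.  -0.] 46.9758311336381
```

View pics/w0.png

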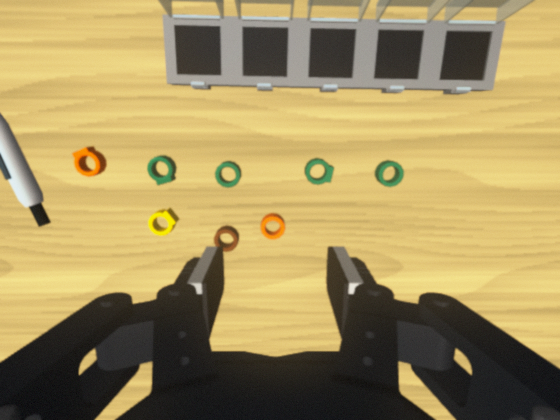

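```bash
python3 - <<'E'
from h import *
np.set_printoptions(precision=1,suppress=True)
s=snap("wrist")
hsv=cv2.cvtColor(s["img"],cv2.COLOR_BGR2HSV)
m=cv2.inRange(hsv,(65,90,20),(100,255,255))
cs,hi=cv2.findContours(m,cv2.RETR_CCOMP,cv2.CHAIN_APPROX_NONE)
for c,h in zip(cs,hi[0]):
    if h[3]>=0 and cv2.contourArea(c)>40:
        b=c[:,0].mean(0); o=cs[h[3]][:,0].astype(float); O=p2w(s,o,18)[:,:2]; B=p2w(s,[b],9)[0,:2]; Bt=p2w(s,[b],18)[0,:2]
        d=np.linalg.norm(O-Bt,axis=1); k=d>d.max()-2.5; v=(O[k]-Bt).mean(0)
        print("bore",b,B,"maxr",d.max(),np.median(d),"dir",np.degrees(np.arctan2(v[1],v[0])))
d=cv2.inRange(hsv,(0,0,0),(180,255,60)); d[120:]=0
for c in cv2.findContours(d,cv2.RETR_EXTERNAL,cv2.CHAIN_APPROX_NONE)[0]:
    if cv2.contourArea(c)>800:
        W=p2w(s,c[:,0].astype(float),18)[:,:2].astype(np.float32); q=cv2.minAreaRect(W); print("cell",q)
E
```

```text
bore [389.7 173.5] [425.7 -89.8] maxr 14.260045452616831 13.467848760546126 dir 99.5109066356304
bore [227.  174.3] [424.7 114.6] maxr 14.285835220521681 13.457723060662573 dir 103.08916105233698
bore [316.9 171.2] [428.7   1.6] maxr 17.82795762349411 13.687120547025671 dir -102.52112966715625
bore [159.5 168.8] [431.7 198.7] maxr 17.936239282894366 13.93112037554557 dir -166.65380948132415
cell ((560.3780517578125, -157.2144012451172), (46.483436584472656, 47.26640701293945), 89.61239624023438)
cell ((561.8345336914062, -82.80232238769531), (47.09476852416992, 47.39007568359375), 89.39543151855469)
cell ((563.52001953125, -8.340206146240234), (46.83388137817383, 46.20838165283203), 89.85377502441406)
cell ((567.7423095703125, 66.27719116210938), (41.84485626220703, 46.45858383178711), 0.01747760735452175)
cell ((567.075439453125, 139.6310272216797), (43.761959075927734, 45.36138916015625), 86.89141082763672)
```

Call:
{"op": "step_arm", "data": {"targets": [[[-4,59,-40,0,0,0],[-4,59,-80,0,0,0],[-4,59,-120,0,0,0],[-4,59,-160,0,0,0],[-4,59,-200,0,0,0],[-4,59,-230,0,0,0],[-4,59,-245,0,0,0],[-4,59,-255,0,0,0],[-4,59,-265,0,0,0],[-4,59,-271,0,0,0],[-4,59,-276,0,0,0],[-4,59,-276,0,0,0]]]}}

```text
time: 2.97
tool_pos: [426.6, 114.8, 27.6]
tcp_rot: [-180.0, -0.1, -0.0]
ft_force: [0.4, 0.1, 0.7]
finger_gap: 47.0
grip_force: 0.0
```

Call:
{"op": "step_arm", "data": {"targets": [[[0,0,0,0,0,0],[0,0,0,0,0,0],[0,0,0,0,0,0],[0,0,0,0,0,0],[0,0,0,0,0,0],[0,0,0,0,0,0],[0,0,0,0,0,0],[0,0,0,0,0,0]]], "fingers": 1, "newtons": 20}}

```text
time: 3.63
tool_pos: [427.1, 115.1, 28.4]
tcp_rot: [-180.0, -0.1, 0.0]
ft_force: [-1.4, -1.7, 6.3]
finger_gap: 30.6
grip_force: 20.2
```

Call:
{"op": "step_arm", "data": {"targets": [[[0,0,0,0,0,0],[0,0,0,0,0,0],[0,0,0,0,0,0],[0,0,3,0,0,0],[0,0,5,0,0,0],[0,0,5,0,0,0],[0,0,5,0,0,0]]], "fingers": -0.1}}

```text
time: 4.22
tool_pos: [426.2, 115.0, 32.5]
tcp_rot: [-180.0, -0.0, -0.0]
ft_force: [-0.4, 0.8, 0.0]
finger_gap: 46.9
grip_force: 0.0
```

Call:
{"op": "step_arm", "data": {"targets": [[[0,0,0,0,0,0],[0,0,0,0,0,0],[0,0,0,0,0,0],[0,0,0,0,0,0],[0,0,0,0,0,0],[0,0,0,0,0,0],[0,0,0,0,0,0],[0,0,0,0,0,0]]], "fingers": 1, "newtons": 20}}

```text
time: 4.88
tool_pos: [426.1, 114.9, 32.3]
tcp_rot: [-180.0, -0.0, -0.0]
ft_force: [-1.6, -0.0, 5.0]
finger_gap: 30.3
grip_force: 19.8
```

Call:
{"op": "step_arm", "data": {"targets": [[[0,0,10,0,0,0],[0,0,30,0,0,0],[0,0,60,0,0,0],[20,-5,90,0,0,0],[50,-15,100,0,0,0],[80,-30,100,0,0,0],[110,-40,100,0,0,0],[130,-48,100,0,0,0],[138,-49,100,0,0,-0.02],[138,-49,100,0,0,-0.02],[138,-49,100,0,0,-0.02],[138,-49,100,0,0,-0.02]]]}}

```text
time: 5.88
tool_pos: [562.7, 66.5, 131.8]
tcp_rot: [-180.0, 0.1, -1.1]
ft_force: [-0.6, -0.1, 0.5]
finger_gap: 30.5
grip_force: 19.9
```

```bash
python3 - <<'E'
from h import *
np.set_printoptions(precision=1,suppress=True)
s=snap("wrist","w1.png"); g=green(s,100); print(g,p2w(s,g[:,:2],9)[:,:2])
a=snap("side"); print(green(a)); q=r.sense(); print(q["tool_pos"])
cv2.imwrite("pics/c1.png",np.hstack([s["img"],cv2.resize(a["img"][100:310,200:400],None,fx=2,fy=2)])[:, :960][:, ::1])
E
python3 -c "
import cv2;i=cv2.imread('pics/c1.png');print(i.shape);cv2.imwrite('pics/c1.png',cv2.resize(i,(800,350)))"
```

```text
[[ 115.1  354.7  323. ]
 [ 274.5  262.4 4056.5]] [[433.  205.4]
 [516.1  67. ]]
[[260.  258.5 136.5]
 [257.6 227.5 125. ]
 [251.7 170.1  97. ]]
[562.9  66.5 132.1]
(420, 960, 3)
```

View pics/c1.png

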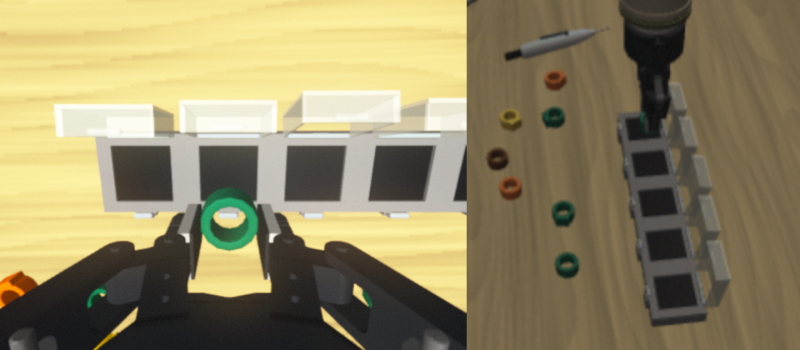

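```bash
python3 - <<'E'
from h import *
np.set_printoptions(precision=1,suppress=True)
s=snap("wrist"); hsv=cv2.cvtColor(s["img"],cv2.COLOR_BGR2HSV)
d=cv2.inRange(hsv,(0,0,0),(180,255,75)); d[250:]=0
for c in cv2.findContours(d,cv2.RETR_EXTERNAL,cv2.CHAIN_APPROX_NONE)[0]:
    if cv2.contourArea(c)>800:
        W=p2w(s,c[:,0].astype(float),18)[:,:2].astype(np.float32); print(cv2.boundingRect(c),cv2.minAreaRect(W))
E
```

```text
(241, 178, 67, 72) ((558.8421020507812, 66.49675750732422), (48.799896240234375, 53.473121643066406), 87.39564514160156)
(343, 177, 70, 63) ((561.75732421875, -8.432134628295898), (47.77610778808594, 47.00403594970703), 89.38910675048828)
(137, 177, 70, 63) ((564.529541015625, 141.52687072753906), (48.40312194824219, 47.096641540527344), 88.92356872558594)
(444, 176, 75, 64) ((560.6806640625, -83.3764877319336), (47.45599365234375, 47.702152252197266), 88.99497985839844)
```

Call:
{"op": "step_arm", "data": {"targets": [[[0,0,-20,0,0,0],[0,0,-40,0,0,0],[0,0,-55,0,0,0],[0,0,-65,0,0,0],[0,0,-72,0,0,0],[0,0,-77,0,0,0],[0,0,-80,0,0,0],[0,0,-82,0,0,0],[0,0,-82,0,0,0]]]}}

```text
time: 6.78
tool_pos: [564.5, 65.9, 50.7]
tcp_rot: [-180.0, -0.1, -1.2]
ft_force: [0.4, 0.4, 0.2]
finger_gap: 30.2
grip_force: 19.9
```

Call:
{"op": "step_arm", "data": {"targets": [[[0,0,0,0,0,0],[0,0,0,0,0,0],[0,0,0,0,0,0],[0,0,0,0,0,0],[0,0,0,0,0,0],[0,0,4,0,0,0],[0,0,10,0,0,0],[0,0,30,0,0,0],[0,0,60,0,0,0],[0,0,90,0,0,0],[0,0,120,0,0,0],[0,0,120,0,0,0]]], "fingers": -0.1}}

```text
time: 7.78
tool_pos: [568.0, 66.1, 178.7]
tcp_rot: [-180.0, -0.7, -1.2]
ft_force: [0.8, -0.3, 0.9]
finger_gap: 46.6
grip_force: 0.0
```

Call:
{"op": "step_arm", "data": {"targets": [[[-30,25,0,0,0,0.06],[-55,50,0,0,0,0.12],[-80,78,0,0,0,0.18],[-105,105,-20,0,0,0.247],[-125,125,-40,0,0,0.247],[-132,132,-50,0,0,0.247],[-132,132,-50,0,0,0.247],[-132,132,-50,0,0,0.247]]]}}

```text
time: 8.45
tool_pos: [432.0, 197.9, 120.3]
tcp_rot: [180.0, 0.0, 13.1]
ft_force: [-0.2, -0.1, 0.2]
finger_gap: 46.9
grip_force: 0.0
```

```bash
cat > chk.py <<'E'
from h import *
np.set_printoptions(precision=1,suppress=True)
for n in ["side","scene"]:
    s=snap(n); g=green(s); print(n); print(np.c_[p2w(s,g[:,:2],9)[:,:2],p2w(s,g[:,:2],27)[:,:2]])
q=r.sense(); print(q["tool_pos"],q["tcp_rot"])
E
python3 chk.py
```

```text
side
[[427.7 -87.  427.6 -99.3]
 [430.1   1.8 430.  -12.5]
 [568.4  80.9 565.2  64.9]
 [431.8 196.8 431.6 178.2]]
scene
[[431.8 197.  457.  194.6]
 [430.7   1.1 456.    5.2]
 [427.4 -86.5 452.7 -79.7]]
[433.7 197.5 121.6] [180.   -0.1  13. ]
```

Call:
{"op": "step_arm", "data": {"targets": [[[0,0,-25,0,0,0],[0,0,-50,0,0,0],[0,0,-68,0,0,0],[0,0,-78,0,0,0],[0,0,-84,0,0,0],[0,0,-88,0,0,0],[0,0,-88,0,0,0],[0,0,-88,0,0,0]]]}}

```text
time: 9.22
tool_pos: [433.0, 198.0, 33.2]
tcp_rot: [-180.0, -0.1, 13.0]
ft_force: [0.6, 0.8, 0.1]
finger_gap: 47.4
grip_force: 0.0
```

Call:
{"op": "step_arm", "data": {"targets": [[[0,0,0,0,0,0],[0,0,0,0,0,0],[0,0,0,0,0,0],[0,0,0,0,0,0],[0,0,0,0,0,0],[0,0,0,0,0,0],[0,0,0,0,0,0],[0,0,0,0,0,0]]], "fingers": 1, "newtons": 20}}

```text
time: 9.88
tool_pos: [433.0, 198.2, 33.5]
tcp_rot: [-180.0, -0.1, 13.0]
ft_force: [0.2, -1.3, 7.1]
finger_gap: 30.2
grip_force: 19.8
```

Call:
{"op": "step_arm", "data": {"targets": [[[0,0,10,0,0,0],[0,0,30,0,0,0],[0,0,60,0,0,0],[20,-5,90,0,0,-0.06],[50,-15,100,0,0,-0.12],[80,-30,100,0,0,-0.18],[110,-45,100,0,0,-0.247],[125,-54,100,0,0,-0.247],[130,-57,100,0,0,-0.247],[130,-57,100,0,0,-0.247],[130,-57,100,0,0,-0.247],[130,-57,100,0,0,-0.247]]]}}

```text
time: 10.88
tool_pos: [560.8, 141.6, 132.1]
tcp_rot: [-180.0, 0.1, -1.1]
ft_force: [-0.7, -0.3, -0.3]
finger_gap: 29.7
grip_force: 20.1
```

Call:
{"op": "step_arm", "data": {"targets": [[[0,0,-20,0,0,0],[0,0,-40,0,0,0],[0,0,-55,0,0,0],[0,0,-65,0,0,0],[0,0,-72,0,0,0],[0,0,-77,0,0,0],[0,0,-80,0,0,0],[0,0,-82,0,0,0],[0,0,-82,0,0,0]]]}}

```text
time: 11.63
tool_pos: [562.5, 141.2, 51.6]
tcp_rot: [-180.0, -0.1, -1.1]
ft_force: [0.1, 0.6, 0.1]
finger_gap: 30.0
grip_force: 20.2
```

Call:
{"op": "step_arm", "data": {"targets": [[[0,0,0,0,0,0],[0,0,0,0,0,0],[0,0,0,0,0,0],[0,0,0,0,0,0],[0,0,0,0,0,0],[0,0,4,0,0,0],[0,0,10,0,0,0],[0,0,30,0,0,0],[0,0,60,0,0,0],[0,0,90,0,0,0],[0,0,110,0,0,0],[0,0,110,0,0,0]]], "fingers": -0.1}}

```text
time: 12.63
tool_pos: [565.4, 141.5, 167.2]
tcp_rot: [-179.9, -0.6, -1.2]
ft_force: [1.2, 0.3, 0.1]
finger_gap: 46.9
grip_force: 0.0
```

Call:
{"op": "step_arm", "data": {"targets": [[[-10,-10,0,0,0,0.12],[-30,-30,0,0,0,0.24],[-50,-50,0,0,0,0.36],[-70,-70,0,0,0,0.48],[-90,-90,0,0,0,0.6],[-110,-110,0,0,0,0.72],[-125,-130,0,0,0,0.84],[-133,-140,-10,0,0,0.96],[-133,-140,-20,0,0,1.08],[-133,-140,-30,0,0,1.2],[-133,-140,-40,0,0,1.3],[-133,-140,-40,0,0,1.38]]]}}

```text
time: 13.63
tool_pos: [427.5, 0.9, 118.2]
tcp_rot: [-179.8, 0.0, 78.2]
ft_force: [-1.4, -0.1, -0.4]
finger_gap: 47.3
grip_force: 0.0
```

```bash
python3 chk.py; python3 -c "
from h import *
s=snap('wrist');g=green(s,100);print(g,p2w(s,g[:,:2],9))"
```

```text
side
[[427.7 -87.  427.6 -99.3]
 [430.1   1.8 430.  -12.5]
 [568.5  81.1 565.3  65. ]
 [564.3 158.7 561.2 140.9]]
scene
[[430.7   1.1 456.    5.2]
 [427.4 -86.4 452.7 -79.6]]
[428.5   0.9 119.7] [-179.9    0.    78. ]
[[ 296.93751004  320.86955823 1037.5       ]
 [ 276.06521989  211.60558043 1451.5       ]
 [ 479.18555759   69.15295551 3282.        ]] [[426.56955144 -92.20002302   9.        ]
 [429.01449917  -0.62686856   9.        ]
 [576.73584759  65.67955867   9.        ]]
```

Call:
{"op": "step_arm", "data": {"targets": [[[1,0,-25,0,0,0],[1,0,-50,0,0,0],[1,0,-68,0,0,0],[1,0,-78,0,0,0],[1,0,-84,0,0,0],[1,0,-87,0,0,0],[1,0,-87,0,0,0],[1,0,-87,0,0,0]]]}}

```text
time: 14.45
tool_pos: [430.9, 0.8, 34.2]
tcp_rot: [179.9, -0.0, 77.9]
ft_force: [-0.4, 0.4, -0.7]
finger_gap: 47.5
grip_force: 0.0
```

Call:
{"op": "step_arm", "data": {"targets": [[[0,0,0,0,0,0],[0,0,0,0,0,0],[0,0,0,0,0,0],[0,0,0,0,0,0],[0,0,0,0,0,0],[0,0,0,0,0,0],[0,0,0,0,0,0],[0,0,0,0,0,0]]], "fingers": 1, "newtons": 20}}

```text
time: 15.12
tool_pos: [431.0, 0.8, 34.4]
tcp_rot: [179.9, -0.0, 77.9]
ft_force: [-0.8, 0.4, 6.8]
finger_gap: 30.0
grip_force: 19.7
```

Call:
{"op": "step_arm", "data": {"targets": [[[0,0,10,0,0,0],[0,0,30,0,0,-0.12],[0,0,60,0,0,-0.24],[20,0,90,0,0,-0.36],[40,0,100,0,0,-0.48],[60,0,100,0,0,-0.6],[80,-3,100,0,0,-0.72],[100,-5,100,0,0,-0.84],[115,-7,100,0,0,-0.96],[125,-9,100,0,0,-1.08],[130,-9,100,0,0,-1.2],[130,-9,100,0,0,-1.3]]]}}

```text
time: 16.12
tool_pos: [561.1, -8.3, 134.1]
tcp_rot: [180.0, -0.0, 3.1]
ft_force: [-0.2, -0.5, 0.2]
finger_gap: 29.9
grip_force: 20.1
```

Call:
{"op": "step_arm", "data": {"targets": [[[0,0,0,0,0,-0.08],[0,0,-20,0,0,-0.08],[0,0,-40,0,0,-0.08],[0,0,-55,0,0,-0.08],[0,0,-65,0,0,-0.08],[0,0,-72,0,0,-0.08],[0,0,-77,0,0,-0.08],[0,0,-80,0,0,-0.08],[0,0,-82,0,0,-0.08],[0,0,-82,0,0,-0.08],[0,0,-82,0,0,-0.08]]]}}

```text
time: 17.03
tool_pos: [560.8, -8.1, 52.4]
tcp_rot: [180.0, -0.1, -1.2]
ft_force: [-1.1, 0.2, 5.3]
finger_gap: 29.9
grip_force: 20.5
```

Call:
{"op": "step_arm", "data": {"targets": [[[0,0,0,0,0,0],[0,0,0,0,0,0],[0,0,0,0,0,0],[0,0,0,0,0,0],[0,0,0,0,0,0],[0,0,4,0,0,0],[0,0,10,0,0,0],[0,0,30,0,0,0],[0,0,60,0,0,0],[0,0,90,0,0,0],[0,0,110,0,0,0],[0,0,110,0,0,0]]], "fingers": -0.1}}

```text
time: 18.03
tool_pos: [563.4, -8.4, 168.0]
tcp_rot: [180.0, -0.6, -1.2]
ft_force: [0.6, 0.2, -0.0]
finger_gap: 47.0
grip_force: 0.0
```

Call:
{"op": "step_arm", "data": {"targets": [[[-30,-18,0,0,0,0],[-60,-36,0,0,0,0],[-90,-54,0,0,0,0],[-115,-70,-20,0,0,0],[-130,-78,-40,0,0,0],[-134,-80,-40,0,0,0],[-134,-80,-40,0,0,0],[-134,-80,-40,0,0,0]]]}}

```text
time: 18.7
tool_pos: [427.1, -88.1, 122.4]
tcp_rot: [180.0, -0.1, -1.2]
ft_force: [0.9, 0.7, 0.4]
finger_gap: 46.8
grip_force: 0.0
```

```bash
python3 chk.py
```

```text
side
[[427.7 -87.  427.6 -99.3]
 [564.4   6.3 561.3  -8.1]
 [568.5  81.  565.3  65. ]
 [564.2 158.6 561.1 140.9]]
scene
[[427.4 -86.5 452.7 -79.7]]
[427.9 -88.  122.9] [180.   -0.2  -1.1]
```

Call:
{"op": "step_arm", "data": {"targets": [[[0,0,-25,0,0,0],[0,0,-50,0,0,0],[0,0,-68,0,0,0],[0,0,-80,0,0,0],[0,0,-86,0,0,0],[0,0,-90,0,0,0],[0,0,-90,0,0,0],[0,0,-90,0,0,0]]]}}

```text
time: 19.47
tool_pos: [427.0, -88.1, 32.1]
tcp_rot: [180.0, -0.1, -1.1]
ft_force: [0.3, 0.4, 0.1]
finger_gap: 46.8
grip_force: 0.0
```

Call:
{"op": "step_arm", "data": {"targets": [[[0,0,0,0,0,0],[0,0,0,0,0,0],[0,0,0,0,0,0],[0,0,0,0,0,0],[0,0,0,0,0,0],[0,0,0,0,0,0],[0,0,0,0,0,0],[0,0,0,0,0,0]]], "fingers": 1, "newtons": 20}}

```text
time: 20.13
tool_pos: [427.1, -88.3, 32.5]
tcp_rot: [180.0, -0.1, -1.2]
ft_force: [-1.5, -0.3, 5.5]
finger_gap: 30.9
grip_force: 19.5
```

Target (560, -83): shift (+133, +5).

Call:
{"op": "step_arm", "data": {"targets": [[[0,0,10,0,0,0],[0,0,30,0,0,0],[0,0,60,0,0,0],[20,0,90,0,0,0],[50,2,100,0,0,0],[80,3,100,0,0,0],[110,5,100,0,0,0],[127,5,100,0,0,0],[133,5,100,0,0,0],[133,5,100,0,0,0],[133,5,100,0,0,0],[133,5,100,0,0,0]]]}}

```text
time: 21.13
tool_pos: [557.8, -83.1, 131.1]
tcp_rot: [-180.0, 0.1, -1.2]
ft_force: [0.1, -0.1, -1.0]
finger_gap: 31.2
grip_force: 19.9
```

Call:
{"op": "step_arm", "data": {"targets": [[[0,0,-20,0,0,0],[0,0,-40,0,0,0],[0,0,-55,0,0,0],[0,0,-65,0,0,0],[0,0,-72,0,0,0],[0,0,-77,0,0,0],[0,0,-80,0,0,0],[0,0,-82,0,0,0],[0,0,-82,0,0,0],[0,0,-82,0,0,0]]]}}

```text
time: 21.97
tool_pos: [559.7, -83.3, 50.6]
tcp_rot: [180.0, -0.1, -1.2]
ft_force: [-3.7, 0.7, 4.7]
finger_gap: 31.2
grip_force: 20.3
```

Call:
{"op": "step_arm", "data": {"targets": [[[0,0,0,0,0,0],[0,0,0,0,0,0],[0,0,0,0,0,0],[0,0,0,0,0,0],[0,0,0,0,0,0],[0,0,4,0,0,0],[0,0,10,0,0,0],[0,0,30,0,0,0],[0,0,60,0,0,0],[0,0,90,0,0,0],[0,0,110,0,0,0],[0,0,110,0,0,0]]], "fingers": -0.1}}

```text
time: 22.97
tool_pos: [562.4, -83.8, 166.1]
tcp_rot: [179.9, -0.5, -1.2]
ft_force: [0.8, -0.3, 1.0]
finger_gap: 46.6
grip_force: 0.0
```

Call:
{"op": "step_arm", "data": {"targets": [[[0,0,0,0,0,0],[-30,0,30,0,0,0],[-60,0,60,0,0,0],[-90,0,80,0,0,0],[-90,0,80,0,0,0],[-90,0,80,0,0,0],[-90,0,80,0,0,0]]], "fingers": 1}}

```text
time: 23.55
tool_pos: [468.8, -83.0, 238.1]
tcp_rot: [-180.0, 0.1, -1.2]
ft_force: [0.1, 0.3, -0.3]
finger_gap: -0.1
grip_force: 0.0
```

```bash
python3 - <<'E'
from h import *
s=snap("wrist","w2.png"); print(s["eye"],s["attitude"])
a=snap("side")["img"][110:310,240:380]; cv2.imwrite("pics/s2.png",cv2.resize(a,None,fx=3,fy=3))
q=r.sense();print(q["tool_pos"],q["finger_gap"])
E
python3 chk.py
```

```text
[534.6109375  -84.89050903 358.90473596] [-1.51573396e+01  2.05505037e-03 -9.11467374e+01]
[468.69574367 -82.84175222 237.17615257] -0.03191655871279185
side
[[557.3 -75.9 554.3 -88.5]
 [564.5   6.8 561.4  -7.6]
 [568.3  81.4 565.1  65.3]
 [564.3 158.7 561.2 140.9]]
sceneTraceback (most recent call last):
  File "chk.py", line 4, in <module>
    s=snap(n); g=green(s); print(n); print(np.c_[p2w(s,g[:,:2],9)[:,:2],p2w(s,g[:,:2],27)[:,:2]])
                                                       ~^^^^^^
IndexError: too many indices for array: array is 1-dimensional, but 2 were indexed
```

View pics/w2.png

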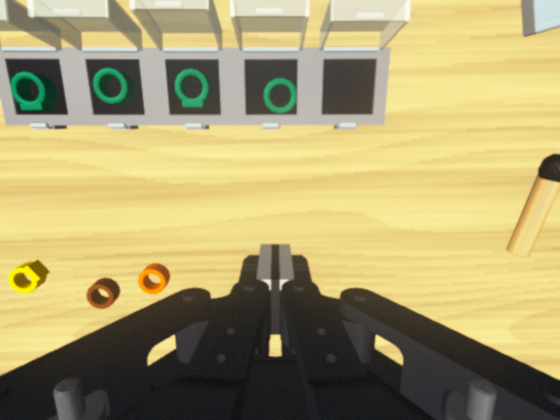

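View pics/s2.png

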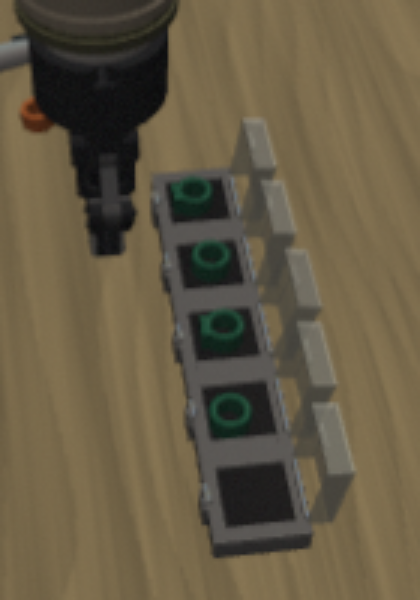

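```bash
python3 - <<'E'
from h import *
np.set_printoptions(precision=1,suppress=True)
s=snap("wrist"); hsv=cv2.cvtColor(s["img"],cv2.COLOR_BGR2HSV)
m=cv2.inRange(hsv,(65,90,20),(100,255,255))
cs,hi=cv2.findContours(m,cv2.RETR_CCOMP,cv2.CHAIN_APPROX_NONE)
for c,h in zip(cs,hi[0]):
    if cv2.contourArea(c)>60:
        for z in (18,36) if h[3]<0 else (27,):
            W=p2w(s,c[:,0].astype(float),z)[:,:2]; print("outer" if h[3]<0 else "hole",z,W.min(0),W.max(0),W.mean(0))
d=cv2.inRange(hsv,(0,0,0),(180,255,60)); d[125:]=0
d|=m; d[125:]=0
for c in cv2.findContours(d,cv2.RETR_EXTERNAL,cv2.CHAIN_APPROX_NONE)[0]:
    if cv2.contourArea(c)>1500:
        W=p2w(s,c[:,0].astype(float),18)[:,:2].astype(np.float32); print("cell",cv2.minAreaRect(W))
E
```

```text
outer 18 [ 537.7 -105.5] [569.9 -73.4] [554.1 -90.1]
outer 36 [ 537.5 -104.4] [568.1 -74. ] [553.1 -89.8]
hole 27 [ 543.1 -100.2] [563.7 -79.4] [553.2 -89.9]
outer 18 [543.7 125.7] [580.1 168.8] [560.9 147.8]
outer 36 [543.3 114.5] [577.7 155.4] [559.5 135.5]
hole 27 [554.3 136.3] [570.1 145.9] [562.  141.1]
outer 18 [544.8 -22. ] [580.3  12.1] [561.4  -4.6]
outer 36 [544.2 -25.4] [577.9   7. ] [560.   -8.9]
hole 27 [552.7 -17.1] [572.2   2.8] [562.9  -7.1]
outer 18 [548.9  51.3] [582.4  90.5] [565.4  70.7]
outer 36 [548.2  44.1] [579.9  81.2] [563.7  62.5]
hole 27 [555.8  59.2] [573.4  72.8] [564.3  65.9]
cell ((564.4776000976562, 68.392822265625), (47.349124908447266, 47.826454162597656), 89.05787658691406)
cell ((565.6419067382812, 143.99392700195312), (49.57114791870117, 47.762332916259766), 89.13094329833984)
```

Call:
{"op": "step_arm", "data": {"targets": [[[30,-7,0,0,0,0],[60,-7,0,0,0,0],[85,-7,-20,0,0,0],[85,-7,-60,0,0,0],[85,-7,-100,0,0,0],[85,-7,-140,0,0,0],[85,-7,-160,0,0,0],[85,-7,-170,0,0,0],[85,-7,-178,0,0,0],[85,-7,-183,0,0,0],[85,-7,-186,0,0,0],[85,-7,-186,0,0,0]]], "fingers": -0.1}}

```text
time: 24.8
tool_pos: [555.0, -90.3, 54.2]
tcp_rot: [180.0, -0.1, -1.2]
ft_force: [-0.6, 0.4, 0.9]
finger_gap: 47.1
grip_force: 0.0
```

Call:
{"op": "step_arm", "data": {"targets": [[[0,0,0,0,0,0],[0,0,0,0,0,0],[0,0,0,0,0,0],[0,0,0,0,0,0],[0,0,0,0,0,0],[0,0,0,0,0,0],[0,0,0,0,0,0],[0,0,0,0,0,0]]], "fingers": 1, "newtons": 20}}

```text
time: 25.47
tool_pos: [555.1, -90.0, 55.0]
tcp_rot: [180.0, -0.1, -1.2]
ft_force: [-1.1, 1.6, 6.1]
finger_gap: 29.5
grip_force: 19.6
```

Call:
{"op": "step_arm", "data": {"targets": [[[0,0,2,0,0,0],[0,0,4,0,0,0],[2,3,4,0,0,0],[5,6,4,0,0,0],[7,7,4,0,0,0],[7,7,4,0,0,0],[7,7,2,0,0,0],[7,7,0.5,0,0,0],[7,7,0.5,0,0,0]]]}}

```text
time: 26.22
tool_pos: [561.5, -83.2, 54.9]
tcp_rot: [180.0, -0.0, -1.2]
ft_force: [-4.1, 1.2, 10.8]
finger_gap: 29.4
grip_force: 21.5
```

Call:
{"op": "step_arm", "data": {"targets": [[[0,0,0,0,0,0],[0,0,0,0,0,0],[0,0,0,0,0,0],[0,0,0,0,0,0],[0,0,0,0,0,0],[0,0,4,0,0,0],[0,0,10,0,0,0],[0,0,30,0,0,0],[0,0,60,0,0,0],[0,0,90,0,0,0],[0,0,110,0,0,0],[0,0,110,0,0,0]]], "fingers": -0.1}}

```text
time: 27.22
tool_pos: [564.4, -83.9, 170.6]
tcp_rot: [179.9, -0.5, -1.2]
ft_force: [0.8, -0.3, 0.5]
finger_gap: 47.3
grip_force: 0.0
```

```bash
sed -i 's/if h\[3\]/if h[3]/; s/,"scene"\]/]/' chk.py; python3 chk.py
```

```text
side
[[562.7 -70.5 559.7 -83.2]
 [564.1   6.9 561.   -7.5]
 [568.3  80.9 565.1  64.9]
 [564.5 158.8 561.4 141.1]]
[563.3 -83.6 167.9] [179.9  -0.4  -1.2]
```

Call:
{"op": "step_arm", "data": {"targets": [[[30,-20,0,0,0,0],[60,-40,0,0,0,0],[85,-60,0,0,0,0],[103,-74,0,0,0,0],[103,-74,0,0,0,0],[103,-74,0,0,0,0],[103,-74,-30,0,0,0],[103,-74,-60,0,0,0],[103,-74,-75,0,0,0],[103,-74,-81,0,0,0],[103,-74,-81,0,0,0],[103,-74,-81,0,0,0]]], "fingers": 1}}

```text
time: 28.27
tool_pos: [664.2, -156.9, 83.6]
tcp_rot: [180.0, -0.0, -1.1]
ft_force: [0.7, -0.4, 0.6]
finger_gap: 0.2
grip_force: 0.0
```

```bash
python3 - <<'E'
from h import *
snap("wrist","w3.png"); a=snap("side")["img"][150:350,220:420]; a=cv2.resize(a,None,fx=2.1,fy=2.1)
cv2.imwrite("pics/c3.png",np.hstack([cv2.imread("pics/w3.png"),a])[:, 190:])
q=r.sense();print(q["tool_pos"],q["tcp_rot"],q["ft_force"])
E
```

```text
[ 665.3551083  -157.3258228    85.19737714] [179.94682047  -0.18944649  -1.14817348] [-0.25294743 -0.9125144   0.438458  ]
```

View pics/c3.png

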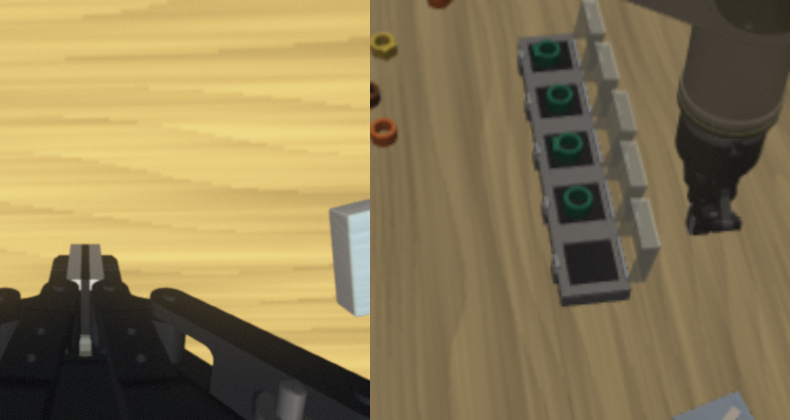

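Call:
{"op": "step_arm", "data": {"targets": [[[-10,0,0,0,0,0],[-18,0,0,0,0,0],[-26,0,0,0,0,0],[-34,0,0,0,0,0],[-42,0,0,0,0,0],[-48,0,2,0,0,0],[-52,0,5,0,0,0],[-57,0,7,0,0,0],[-62,0,8,0,0,0],[-67,0,8,0,0,0],[-71,0,7,0,0,0],[-71,0,7,0,0,0]]]}}

```text
time: 29.37
tool_pos: [592.2, -157.0, 89.4]
tcp_rot: [-180.0, 0.0, -1.2]
ft_force: [-0.3, 0.6, 0.3]
finger_gap: -0.0
grip_force: 0.0
```

Call:
{"op": "step_arm", "data": {"targets": [[[-5,0,0,0,0,0],[-9,0,-1,0,0,0],[-13,0,-3,0,0,0],[-17,0,-6,0,0,0],[-22,0,-8,0,0,0],[-27,0,-11,0,0,0],[-32,0,-14,0,0,0],[-35,0,-16,0,0,0],[-37,0,-18,0,0,0],[-37,0,-18,0,0,0]]]}}

```text
time: 30.2
tool_pos: [555.2, -157.0, 71.0]
tcp_rot: [-180.0, 0.1, -1.2]
ft_force: [-0.6, -0.5, 0.7]
finger_gap: -0.3
grip_force: 0.2
```

```bash
python3 - <<'E'
from h import *
w=snap("wrist")["img"]; a=snap("side")["img"][150:350,220:420]; a=cv2.resize(a,None,fx=2.1,fy=2.1)
cv2.imwrite("pics/c4.png",np.hstack([w,a])[:, 190:])
q=r.sense();print(q["tool_pos"],q["tcp_rot"],q["ft_force"])
E
```

```text
[ 555.81629868 -157.05046629   71.58413951] [-1.79992489e+02  2.52415176e-02 -1.16173138e+00] [-0.18695979 -0.53598802  0.19360395]
```

View pics/c4.png

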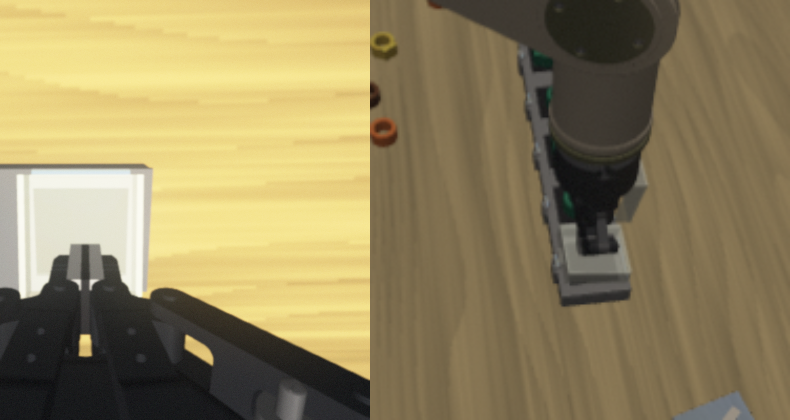

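Call:
{"op": "step_arm", "data": {"targets": [[[-2,0,-2,0,0,0],[-4,0,-4,0,0,0],[-5,0,-6,0,0,0],[-5,0,-7.5,0,0,0],[-5,0,-8.5,0,0,0],[-5,0,-9,0,0,0],[-5,0,-9,0,0,0]]]}}

```text
time: 30.88
tool_pos: [550.8, -157.2, 62.9]
tcp_rot: [180.0, 0.0, -1.2]
ft_force: [-3.3, -0.2, 5.3]
finger_gap: 0.1
grip_force: 2.7
```

Call:
{"op": "step_arm", "data": {"targets": [[[0,0,-0.5,0,0,0],[0,0,-1,0,0,0],[0,0,-1,0,0,0],[0,0,-1,0,0,0]]]}}

```text
time: 31.22
tool_pos: [550.8, -157.2, 62.7]
tcp_rot: [180.0, 0.0, -1.2]
ft_force: [-7.1, 1.8, 13.4]
finger_gap: -0.2
grip_force: 6.7
```

Call:
{"op": "step_arm", "data": {"targets": [[[0,0,5,0,0,0],[0,0,30,0,0,0],[0,0,65,0,0,0],[0,0,90,0,0,0],[30,20,90,0,0,0],[60,40,90,0,0,0],[90,60,90,0,0,0],[116,74,90,0,0,0],[116,74,90,0,0,0],[116,74,60,0,0,0],[116,74,30,0,0,0],[116,74,22,0,0,0]]]}}

```text
time: 32.22
tool_pos: [663.6, -82.4, 77.8]
tcp_rot: [-179.9, 0.4, -1.1]
ft_force: [-1.2, 0.2, -1.1]
finger_gap: -0.1
grip_force: 0.0
```

```bash
python3 - <<'E'
from h import *
w=snap("scene")["img"][190:300,130:380]; a=snap("side")["img"][150:350,220:420]; a=cv2.resize(a,None,fx=2,fy=2)
cv2.imwrite("pics/c5.png",np.hstack([cv2.resize(w,(400,400)),a]))
q=r.sense();print(q["tool_pos"],q["tcp_rot"],q["ft_force"])
E
```

```text
[664.25726402 -82.75777195  80.23519132] [-179.9330187     0.37900858   -1.16706299] [-0.94858417  0.04836202  0.12818944]
```

View pics/c5.png

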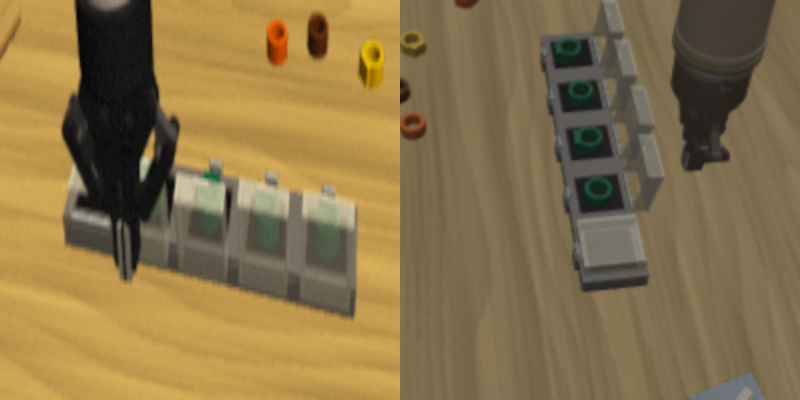

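Call:
{"op": "step_arm", "data": {"targets": [[[-10,0,0,0,0,0],[-18,0,0,0,0,0],[-26,0,0,0,0,0],[-34,0,0,0,0,0],[-42,0,0,0,0,0],[-48,0,1,0,0,0],[-52,0,4,0,0,0],[-57,0,6,0,0,0],[-62,0,7,0,0,0],[-67,0,7,0,0,0],[-72,0,6,0,0,0],[-72,0,6,0,0,0]]]}}

```text
time: 33.32
tool_pos: [594.0, -83.0, 89.4]
tcp_rot: [-180.0, 0.0, -1.2]
ft_force: [-0.9, -0.4, 0.1]
finger_gap: 0.2
grip_force: 0.0
```

Call:
{"op": "step_arm", "data": {"targets": [[[-5,0,0,0,0,0],[-9,0,-1,0,0,0],[-13,0,-3,0,0,0],[-17,0,-6,0,0,0],[-22,0,-8,0,0,0],[-27,0,-11,0,0,0],[-32,0,-14,0,0,0],[-37,0,-18,0,0,0],[-40,0,-21,0,0,0],[-42,0,-24,0,0,0],[-42,0,-25,0,0,0],[-42,0,-25,0,0,0]]]}}

```text
time: 34.32
tool_pos: [552.8, -83.1, 65.0]
tcp_rot: [-180.0, 0.0, -1.2]
ft_force: [-1.0, 0.7, 4.2]
finger_gap: -0.1
grip_force: 2.2
```

Now press through.

Call:
{"op": "step_arm", "data": {"targets": [[[0,0,-1,0,0,0],[0,0,-2,0,0,0],[0,0,-2.5,0,0,0],[0,0,-3,0,0,0],[0,0,-3.3,0,0,0],[0,0,-3.3,0,0,0],[0,0,-3.3,0,0,0]]]}}

```text
time: 34.9
tool_pos: [552.6, -83.1, 62.6]
tcp_rot: [180.0, 0.1, -1.2]
ft_force: [-9.9, 1.4, 17.4]
finger_gap: 0.0
grip_force: 8.5
```

Call:
{"op": "step_arm", "data": {"targets": [[[0,0,5,0,0,0],[0,0,30,0,0,0],[0,0,65,0,0,0],[0,0,90,0,0,0],[30,20,90,0,0,0],[60,40,90,0,0,0],[90,60,90,0,0,0],[115,75,90,0,0,0],[115,75,90,0,0,0],[115,75,60,0,0,0],[115,75,30,0,0,0],[115,75,22,0,0,0]]]}}

```text
time: 35.9
tool_pos: [664.5, -7.9, 77.3]
tcp_rot: [-180.0, 0.5, -1.1]
ft_force: [-0.9, -0.4, -2.3]
finger_gap: 0.2
grip_force: 0.0
```

Call:
{"op": "step_arm", "data": {"targets": [[[-10,0,0,0,0,0],[-18,0,0,0,0,0],[-26,0,0,0,0,0],[-34,0,0,0,0,0],[-42,0,0,0,0,0],[-48,0,1,0,0,0],[-52,0,4,0,0,0],[-57,0,6,0,0,0],[-62,0,7,0,0,0],[-67,0,7,0,0,0],[-72,0,6,0,0,0],[-72,0,6,0,0,0]]]}}

```text
time: 36.9
tool_pos: [595.0, -8.0, 89.1]
tcp_rot: [-180.0, 0.0, -1.2]
ft_force: [-0.3, -0.1, 0.1]
finger_gap: -0.0
grip_force: 0.0
```

Call:
{"op": "step_arm", "data": {"targets": [[[-5,0,0,0,0,0],[-9,0,-1,0,0,0],[-13,0,-3,0,0,0],[-17,0,-6,0,0,0],[-22,0,-8,0,0,0],[-27,0,-11,0,0,0],[-32,0,-14,0,0,0],[-37,0,-18,0,0,0],[-40,0,-21,0,0,0],[-42,0,-24,0,0,0],[-42,0,-25,0,0,0],[-42,0,-25,0,0,0]]]}}

```text
time: 37.9
tool_pos: [553.9, -8.1, 64.6]
tcp_rot: [-180.0, -0.0, -1.2]
ft_force: [-1.1, 0.4, 3.5]
finger_gap: 0.1
grip_force: 2.0
```

Call:
{"op": "step_arm", "data": {"targets": [[[0,0,-1,0,0,0],[0,0,-2,0,0,0],[0,0,-2.5,0,0,0],[0,0,-3,0,0,0],[0,0,-3,0,0,0],[0,0,-3,0,0,0],[0,0,-3,0,0,0]]]}}

```text
time: 38.48
tool_pos: [553.7, -8.1, 62.6]
tcp_rot: [180.0, 0.1, -1.2]
ft_force: [-10.9, 1.0, 16.8]
finger_gap: -0.1
grip_force: 8.7
```

Call:
{"op": "step_arm", "data": {"targets": [[[0,0,5,0,0,0],[0,0,30,0,0,0],[0,0,65,0,0,0],[0,0,90,0,0,0],[30,20,90,0,0,0],[60,40,90,0,0,0],[90,60,90,0,0,0],[115,75,90,0,0,0],[115,75,90,0,0,0],[115,75,60,0,0,0],[115,75,30,0,0,0],[115,75,22,0,0,0]]]}}

```text
time: 39.48
tool_pos: [665.4, 66.8, 77.2]
tcp_rot: [180.0, 0.5, -1.1]
ft_force: [-0.7, 0.1, -1.5]
finger_gap: -0.2
grip_force: 0.0
```

Call:
{"op": "step_arm", "data": {"targets": [[[-10,0,0,0,0,0],[-18,0,0,0,0,0],[-26,0,0,0,0,0],[-34,0,0,0,0,0],[-42,0,0,0,0,0],[-48,0,1,0,0,0],[-52,0,4,0,0,0],[-57,0,6,0,0,0],[-62,0,7,0,0,0],[-67,0,7,0,0,0],[-72,0,6,0,0,0],[-72,0,6,0,0,0]]]}}

```text
time: 40.48
tool_pos: [596.0, 67.0, 89.1]
tcp_rot: [180.0, 0.0, -1.2]
ft_force: [-1.1, -0.3, -0.7]
finger_gap: -0.1
grip_force: 0.0
```

Call:
{"op": "step_arm", "data": {"targets": [[[-5,0,0,0,0,0],[-9,0,-1,0,0,0],[-13,0,-3,0,0,0],[-17,0,-6,0,0,0],[-22,0,-8,0,0,0],[-27,0,-11,0,0,0],[-32,0,-14,0,0,0],[-37,0,-18,0,0,0],[-40,0,-21,0,0,0],[-42,0,-24,0,0,0],[-42,0,-25,0,0,0],[-42,0,-25,0,0,0]]]}}

```text
time: 41.48
tool_pos: [554.9, 67.0, 64.6]
tcp_rot: [-180.0, -0.0, -1.2]
ft_force: [-1.2, -0.3, 4.5]
finger_gap: -0.1
grip_force: 1.8
```

Call:
{"op": "step_arm", "data": {"targets": [[[0,0,-1,0,0,0],[0,0,-2,0,0,0],[0,0,-2.5,0,0,0],[0,0,-3,0,0,0],[0,0,-3,0,0,0],[0,0,-3,0,0,0],[0,0,-3,0,0,0]]]}}

```text
time: 42.07
tool_pos: [554.7, 67.0, 62.6]
tcp_rot: [180.0, 0.1, -1.2]
ft_force: [-8.2, 0.3, 17.0]
finger_gap: -0.3
grip_force: 8.6
```

Call:
{"op": "step_arm", "data": {"targets": [[[0,0,5,0,0,0],[0,0,30,0,0,0],[0,0,65,0,0,0],[0,0,90,0,0,0],[30,20,90,0,0,0],[60,40,90,0,0,0],[90,60,90,0,0,0],[115,75,90,0,0,0],[115,75,90,0,0,0],[115,75,60,0,0,0],[115,75,30,0,0,0],[115,75,22,0,0,0]]]}}

```text
time: 43.07
tool_pos: [666.4, 141.4, 77.0]
tcp_rot: [179.9, 0.5, -1.1]
ft_force: [-1.1, 0.2, -0.6]
finger_gap: 0.1
grip_force: 0.0
```

Call:
{"op": "step_arm", "data": {"targets": [[[-10,0,0,0,0,0],[-18,0,0,0,0,0],[-26,0,0,0,0,0],[-34,0,0,0,0,0],[-42,0,0,0,0,0],[-48,0,1,0,0,0],[-52,0,4,0,0,0],[-57,0,6,0,0,0],[-62,0,7,0,0,0],[-67,0,7,0,0,0],[-72,0,6,0,0,0],[-72,0,6,0,0,0]]]}}

```text
time: 44.07
tool_pos: [597.0, 142.0, 89.1]
tcp_rot: [180.0, 0.0, -1.1]
ft_force: [0.2, -0.0, 0.4]
finger_gap: -0.2
grip_force: 0.0
```

Call:
{"op": "step_arm", "data": {"targets": [[[-5,0,0,0,0,0],[-9,0,-1,0,0,0],[-13,0,-3,0,0,0],[-17,0,-6,0,0,0],[-22,0,-8,0,0,0],[-27,0,-11,0,0,0],[-32,0,-14,0,0,0],[-37,0,-18,0,0,0],[-40,0,-21,0,0,0],[-42,0,-24,0,0,0],[-42,0,-25,0,0,0],[-42,0,-25,0,0,0]]]}}

```text
time: 45.07
tool_pos: [555.9, 141.9, 64.7]
tcp_rot: [-180.0, -0.0, -1.2]
ft_force: [-0.5, -0.4, 3.3]
finger_gap: 0.0
grip_force: 1.9
```

Call:
{"op": "step_arm", "data": {"targets": [[[0,0,-1,0,0,0],[0,0,-2,0,0,0],[0,0,-2.5,0,0,0],[0,0,-3,0,0,0],[0,0,-3,0,0,0],[0,0,-3,0,0,0],[0,0,-3,0,0,0]]]}}

```text
time: 45.65
tool_pos: [555.7, 142.0, 62.6]
tcp_rot: [180.0, 0.0, -1.2]
ft_force: [-8.9, -1.3, 16.4]
finger_gap: 0.2
grip_force: 8.4
```

Call:
{"op": "step_arm", "data": {"targets": [[[0,0,5,0,0,0],[0,0,30,0,0,0],[0,0,65,0,0,0],[0,0,100,0,0,0],[-40,-30,130,0,0,0],[-70,-60,160,0,0,0],[-100,-90,190,0,0,0],[-120,-120,220,0,0,0],[-120,-140,240,0,0,0],[-120,-140,240,0,0,0],[-120,-140,240,0,0,0]]]}}

```text
time: 46.57
tool_pos: [436.5, -0.9, 306.2]
tcp_rot: [179.9, -0.4, -1.3]
ft_force: [0.8, -0.1, 0.3]
finger_gap: -0.2
grip_force: 0.0
```

```bash
python3 - <<'E'
from h import *
w=snap("wrist")["img"]; a=snap("side")["img"][110:310,240:380]
c=snap("scene")["img"][215:285,155:365]
a=cv2.resize(a,None,fx=2.1,fy=2.1); c=cv2.resize(c,(506,180))
cv2.imwrite("pics/c6.png",np.hstack([cv2.resize(np.vstack([w[:260],cv2.resize(c,(560,160))]),(500,420)),a]))
q=r.sense();print(q["tool_pos"],q["ft_force"])
E
```

```text
[435.97970187   1.98707916 300.74588473] [ 0.15055447  0.2234637  -0.07613691]
```

View pics/c6.png

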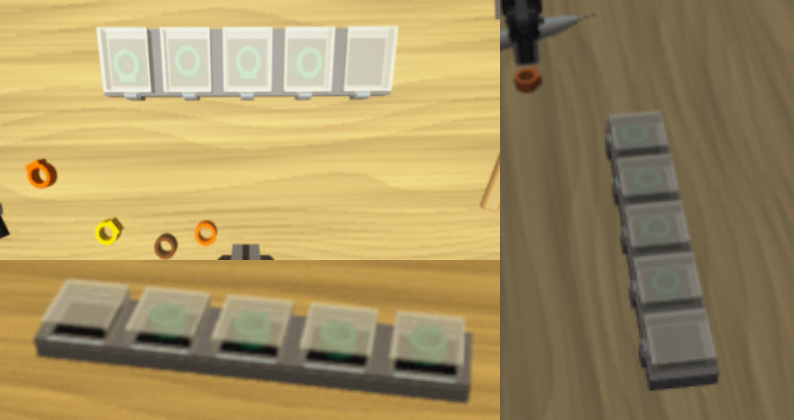

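All three views show the five covers flat and four green rings lying inside; none are left on the bench. I'm handing in.

```bash
python3 -c "
from bench import r
print(r.hand_in())"
```

```text
the job is handed in; nothing more can be done
None
```

The job is handed in: the four green waxes found on the bench each lie flat in a cell of their own, and all five covers are snapped shut, including the one over the empty cell.

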